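# Load the indexing table and hold it at the third stop

### The arm

A 7-joint arm with a two-finger parallel gripper is mounted at the origin on a cart in front of the work surface, level with it; the furniture and walls round the work are solid. World frame = base frame: x ahead of the robot, y to its left, z up, the work surface at z = 0. Lengths are in m, angles in rad, forces in N, time in s.
With the tool pointing down it reaches from about 0.4 to 0.85 m from the base axis. Payload 10.4 kg.
Tool frame: the origin (TCP) lies on the front face of the gripper's body, between the roots of the fingers; the fingertips stand 73 mm ahead of it and the grasp point (between the pads) lies 54 mm ahead of it; z points along the fingers, y is the line along which they close (so a half turn about z gives the same grasp; the last joint's range is limited). The gripper opens to 85 mm and grips with 20 to 120 N. Pads are 22 mm wide; open, the fingers measure 114 mm over their backs; the gripper's body (76 mm by 85 mm) begins 54 mm behind the grasp point. The pads swing forward as they close: fully open they stand 13 mm farther back than shut.
Start: joints at [-1.343, 0.332, -0.065, 1.46, 0.022, 1.35, -0.088], TCP at [0.155, 0.605, 0.304] pointing down, gripper open.
Joint ranges: [-2.6, 2.6], [-0.5, 2.12], [-1.47, 1.34], [0.16, 2.42], [-1.27, 4.41], [0.06, 2.06], [-2.6, 2.6]. Speed limits (rad/s): [2.22, 2.22, 2.79, 2.79, 3.14, 3.14, 3.14].

### API

Orientations are given as a unit quaternion [x, y, z, w].
In Python, from workcell import manip gives the robot as it stands.
- The arm moves only by the shell command python3 -m jog 'ROWS' [FORCE]. ROWS is JSON, a list of rows, each an object with "grip": the gripper command: -1 is fully open, 1 is shut, values between are in proportion; "slide": the shift along the tool's x, y, z in cm, a list of three; "yaw": the turn about the tool's z in rad. A call has 1 to 8 rows; each row shifts and turns the commanded pose from where the row before left it, along the tool's axes as they then stand; what a row does not reach is not made up. A row lasts 1/10 s, in which the tool goes at most 50 mm and 8.59 degrees, less where a joint would pass 70% of its speed; a pose out of reach is approached as far as the arm can. A call with a gripper value outside its range is refused whole. The fingers move at their own pace and stop on an object; FORCE is the grip in N (left out, the last holds). Time passes only in rows, so rows that do not move let the fingers close. It gives the time, the measured TCP pose, the force, the opening and the grip force at its end, in the units of the state.
- manip.get_obs(): the state, without advancing time (a new reading comes with each control period).
- manip.camera(name): name is "scene" or "top"; returns the picture (384x512x3 uint8, blue, green, red); there is no depth.
- manip.calibration(name): a dict with "vfov" (degrees; the focal length in pixels is half the picture's height over the tangent of half this angle, whatever the lens; pixels are square), "cx", "cy" (the principal point, pixels), "camera_from_world" (4x4, takes a point from world to camera coordinates). Camera axes: x right, y down, z forward; pixel columns grow to the right and rows downward; lengths in m; the calibration is good to about 2 mm. A picture is of the moment at which its call begins. calibration takes no time and is no camera call.
- manip.hand_in(): hands the job in; it is judged then, once.
Trained networks look in the newest picture that a camera, given by its name, has taken for a name from the list of things; names that differ only in an ending like _2 or _b are one class to them, and where a whole thing is asked for, a point or a joint stands for the part that bears it (a point fixed in the world has none). Each returns a list of dicts, best first, with "conf" (0 to 1); they miss things now and then, are a little off and sometimes report something else, mostly with a low value. They report only what shows in the picture. A call takes as long as a camera call.
- manip.masks_of(thing, camera): "region" (384x512 bool, what is visible of it) and "centre" ([column, row] in pixels, amid what is visible of it).
The state is a dict: "clock": time; "joint_pos": joint angles; "joint_velocities": joint speeds; "tau": joint torques, N m; "position": TCP position; "ee_rot": TCP orientation; "ft_force": force on the tool from outside, world axes, zero at the start; "torque": the same for the moment, N m; "grip_width": opening from 0.0 (shut) to 1.0 (fully open); "grasp_force": force on a finger pad.
Only numpy, scipy, OpenCV 4.12 (cv2) and the standard library are available. Lean on these libraries where they do the work, as an engineer would, in place of code of your own. Each camera call takes 0.05 s, during which the arm holds its last target. There are 200 camera calls.

### The job

Put the eyepiece and the round objective canister, upright and fully down, each into the cup of the indexing table that fits it (the eyepiece's barrel into the small cup, the canister into the large one). Then take the knob in the middle of the table, turn it anticlockwise right back to its home stop, and from there clockwise, counting the clicks, to the third stop without overrunning it; finish with the gripper still holding the knob there. Leave the other things on the bench where they are.

Things in the scene. Friction and masses are not known exactly. Their poses are not given: they have to be found in the camera images.
- turntable (a joint): turning of table and knob about the upright axis, rad: 0 at the home stop (hard end of travel at -0.02), growing CLOCKWISE seen from above. Spring detents every 24 degrees: first stop 0.419, second 0.838, third 1.257, fourth 1.676. Starts at the first or second stop. Stays in a stop when let go; about 0.15 N m turns it out of one, and past the half-way crest it snaps on into the next
- knob_grip (a point): centre of the upright grip bar of the black knob in the middle of the table, on the turning axis, 77 mm above the worktop. The bar is 46 mm long along this point's x axis, 14 mm thick along its y axis, 30 mm high (this point is 11 mm below its top), one piece with the table. The two cups stand 66 mm either side of the axis, in line with the bar
- index_base: round grey base of the indexing table, fixed to the bench; origin at the centre of its underside. The table on it is a scalloped metal disc 200 mm across, upper face 34 mm above the worktop; a plunger housing 40 mm high stands at the rim on the base's -x side, out to 155 mm from the axis
- small_cup (a point): smaller cup on the table: centre of its floor, 34 mm above the worktop. Bore 29 mm, 20 mm deep with a flared mouth 35 mm wide, wall 4 mm, open upward; for the eyepiece. On the bar's +x side
- large_cup (a point): larger cup on the table: centre of its floor, 34 mm above the worktop. Bore 40 mm, 20 mm deep with a flared mouth 46 mm wide, wall 4 mm, open upward; for the canister. On the bar's -x side
- eyepiece_mid (a point): microscope eyepiece standing upright on its barrel, 50 mm tall; this point is on its axis half-way up (25 mm). Barrel 24 mm across for the lower 26 mm, black knurled collar 32 to 34 mm across above that: take it by the collar. 70 g or so
- canister_mid (a point): round screw canister of a microscope objective, standing upright, 35 mm across, 58 mm tall, with a black screw cap; this point is on its axis half-way up (29 mm). About 50 g
- oil: bystander, to be left alone: small brown screw-cap bottle, 26 mm across, 64 mm tall, standing among the things to load; origin at the centre of its underside
- dish: bystander, to be left alone: shallow round dish with lid, 60 mm across, 13 mm high; origin at the centre of its underside
- coverslip_box: bystander, to be left alone: small flat box of cover glasses, 54 x 53 x 20 mm; origin at the centre of its underside
- forceps: bystander, to be left alone: tweezers lying flat, 120 mm long, 9 mm high; origin under their middle
- carton: bystander, to be left alone: small carton, 40 x 61 x 41 mm; origin at the centre of its underside
- chalk: bystander, to be left alone: piece of chalk, 43 mm long, 11 mm thick; origin under its middle
- memory_stick: bystander, to be left alone: memory stick, 55 x 18 x 9 mm; origin under its middle
- dust_cap: bystander, to be left alone: flat black round cap, 39 mm across, 14 mm high; origin at the centre of its underside

How it is judged:
By the outcome, as a careful person would: the job done as asked, in the order asked, and still so for the second after the job is handed in, while the arm keeps its last pose, push and grip.
It also fails if it takes over 64 s, if anything falls off the work surface, if the arm or the gripper's body presses on something with over 40 N, if the wrist force passes 120 N, or if a joint passes its speed limit or range.

## Working session

There is one attempt and no reset: what is moved stays moved. The work goes in short steps, Python scripts to look and compute and a shell command to move; the robot and the scene stay as the last step left them, time stands still between calls to the robot, and variables do not carry over. Pictures are saved under pics/ and viewed, at most 10 in all, crops included, and the job is handed in when it is done.

```bash
mkdir -p pics; cat > h.py <<'E'
import numpy as np,cv2
from workcell import manip
from scipy.spatial.transform import Rotation as R
def cal(n):
    c=manip.calibration(n);f=192/np.tan(np.radians(c['vfov'])/2)
    return f,c['cx'],c['cy'],np.array(c['camera_from_world'])
def ray(n,px,z):
    f,cx,cy,T=cal(n);d=T[:3,:3].T@np.array([(px[0]-cx)/f,(px[1]-cy)/f,1]);o=-T[:3,:3].T@T[:3,3]
    return o+d*(z-o[2])/d[2]
def proj(n,p):
    f,cx,cy,T=cal(n);q=T[:3,:3]@np.array(p)+T[:3,3];return np.array([cx+f*q[0]/q[2],cy+f*q[1]/q[2]])
def campos(n):
    T=cal(n)[3];return -T[:3,:3].T@T[:3,3]
E
python3 - <<'E'
from h import *
for n in('top','scene'):
    im=manip.camera(n);cv2.imwrite(f'pics/{n}0.png',im)
    print(n,manip.calibration(n)['vfov'],campos(n).round(3),cal(n)[3].round(3).tolist())
    for t in('eyepiece_mid','canister_mid','small_cup','large_cup','knob_grip','index_base','oil'):
        for d in manip.masks_of(t,n)[:2]:
            print(t,round(d['conf'],2),np.round(d['centre'],1),d['region'].sum(),ray(n,d['centre'],0.03).round(3))
o=manip.get_obs();print({k:np.round(v,3) for k,v in o.items()})
E
```

```text
top 45.04659079689696 [ 0.449 -0.058  1.869] [[-0.005, -1.0, 0.006, -0.068], [-0.999, 0.005, -0.043, 0.529], [0.043, -0.007, -0.999, 1.847], [0.0, 0.0, 0.0, 1.0]]
canister_mid 0.47 [216.8 203.4] 80 [0.467 0.071 0.03 ]
small_cup 0.92 [279.6 189.6] 1936 [ 0.52  -0.179  0.03 ]
small_cup 0.18 [340.8 154.8] 163 [ 0.658 -0.424  0.03 ]
large_cup 0.81 [280.5 185.6] 1852 [ 0.536 -0.182  0.03 ]
knob_grip 0.91 [283.8 188.4] 1872 [ 0.525 -0.195  0.03 ]
index_base 0.89 [279.9 189.7] 2018 [ 0.52 -0.18  0.03]
oil 0.68 [157.6 171.3] 165 [0.595 0.306 0.03 ]
oil 0.36 [192.7 167.7] 31 [0.609 0.167 0.03 ]
scene 43.00375386933804 [-0.49  -0.63   1.184] [[0.49, -0.871, 0.018, -0.33], [-0.598, -0.351, -0.721, 0.339], [0.634, 0.342, -0.693, 1.347], [0.0, 0.0, 0.0, 1.0]]
eyepiece_mid 0.49 [291.4 205.8] 2193 [ 0.521 -0.175  0.03 ]
eyepiece_mid 0.43 [175.7 174.6] 120 [0.451 0.242 0.03 ]
canister_mid 0.68 [221.5 184.7] 169 [0.489 0.077 0.03 ]
small_cup 0.7 [293.5 207.6] 2064 [ 0.517 -0.185  0.03 ]
large_cup 0.65 [292.2 206.2] 2078 [ 0.521 -0.178  0.03 ]
knob_grip 0.78 [290.6 203.9] 2097 [ 0.527 -0.169  0.03 ]
knob_grip 0.38 [155.2 166.8] 72 [0.447 0.328 0.03 ]
index_base 0.95 [295.7 206. ] 2321 [ 0.527 -0.188  0.03 ]
oil 0.7 [175.6 174.5] 126 [0.451 0.242 0.03 ]
oil 0.53 [218.7 158.3] 83 [0.599 0.161 0.03 ]
{'clock': np.float64(0.8), 'joint_pos': array([-1.343,  0.332, -0.065,  1.46 ,  0.022,  1.35 , -0.088]), 'joint_velocities': array([-0.   ,  0.001,  0.001,  0.001,  0.   ,  0.001,  0.001]), 'tau': array([-0.0000e+00, -6.2518e+01,  4.9000e-02, -3.9181e+01,  1.7000e-02,
        2.0000e-03,  0.0000e+00]), 'position': array([0.155, 0.605, 0.304]), 'ee_rot': array([ 0.125,  0.992,  0.   , -0.   ]), 'ft_force': array([ 1.311, -0.653, -0.356]), 'torque': array([-0.033,  0.016, -0.026]), 'grasp_force': np.float64(0.0), 'grip_width': np.float64(0.999)}
```

```bash
python3 - <<'E'
from h import *
a=cv2.imread('pics/top0.png')[110:270,120:370];b=cv2.imread('pics/scene0.png')[120:280,130:380]
for n,i in(('t1',a),('s1',b)): cv2.imwrite(f'pics/{n}.png',cv2.resize(i,None,fx=3.2,fy=3.2,interpolation=cv2.INTER_CUBIC))
E
```

```text
(no output)
```

View pics/t1.png

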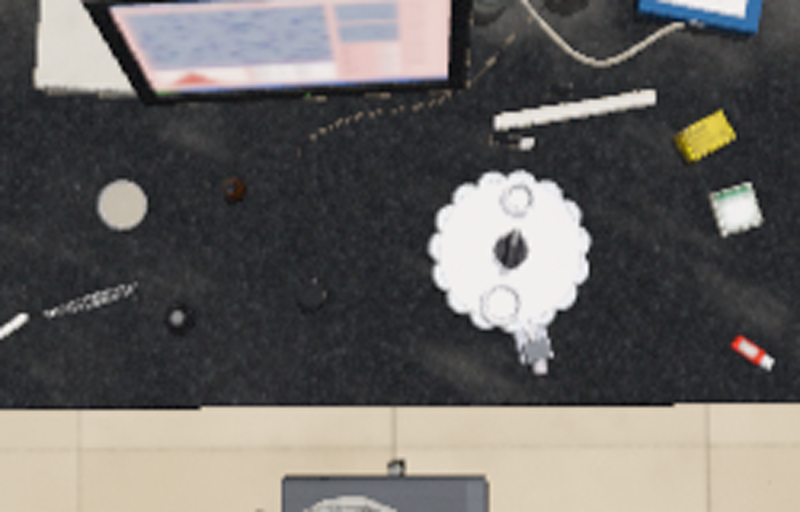

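View pics/s1.png

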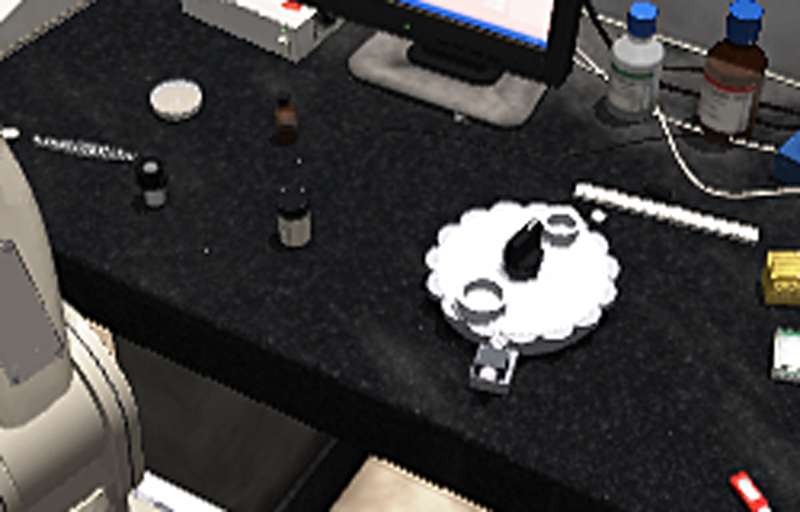

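```bash
python3 - <<'E'
from h import *
a=cv2.imread('pics/top0.png');b=cv2.imread('pics/scene0.png')
for n,i in(('top',a),('scene',b)):
    g=cv2.cvtColor(i,cv2.COLOR_BGR2GRAY);m=(g>130).astype(np.uint8)
    m=cv2.morphologyEx(m,cv2.MORPH_CLOSE,cv2.getStructuringElement(2,(13,13)))
    m=cv2.morphologyEx(m,cv2.MORPH_OPEN,cv2.getStructuringElement(2,(25,25)))
    k,l,s,c=cv2.connectedComponentsWithStats(m)
    for j in range(1,k):
        if 1000<s[j,4]<4000: 
            ct=max(cv2.findContours((l==j).astype(np.uint8),0,1)[0],key=len)
            w=np.array([ray(n,p[0],.034)[:2] for p in ct]);print(n,s[j],c[j],ray(n,c[j],.034).round(4),cv2.minEnclosingCircle((w*1000).astype(np.float32)))
def crop(i,x,y,w,h,f):return cv2.resize(i[y:y+h,x:x+w],(w*f,h*f),interpolation=cv2.INTER_CUBIC)
g=lambda i:np.clip(255*(i/255.)**.5,0,255).astype(np.uint8)
A=crop(a,250,158,60,75,6);B=crop(b,255,175,75,75,5)
C=crop(g(a),165,190,62,30,6);D=crop(g(b),165,160,75,45,5)
out=np.zeros((600,780,3),np.uint8)
out[:450,:360]=A;out[:375,365:740]=B[:, :375];out[455:595,:372]=C[:140];out[378:600,380:755]=D[:222]
cv2.imwrite('pics/m2.png',out)
E
```

```text
top [   0  117   75   61 2998] [ 43.46897932 150.02134757] [0.6819 0.7579 0.034 ] ((694.2190551757812, 773.6483154296875), 161.5060577392578)
top [ 255  163   49   51 1936] [279.05165289 187.88636364] [ 0.5268 -0.1762  0.034 ] ((525.82568359375, -177.46485900878906), 100.46160125732422)
top [ 458  164   54   41 1896] [485.47995781 183.37974684] [ 0.5407 -0.9983  0.034 ] ((538.7299194335938, -999.4005126953125), 118.20831298828125)
scene [   0   18  101   59 3760] [54.03989362 44.80106383] [0.8898 1.2934 0.034 ] ((859.35986328125, 1357.5379638671875), 324.10626220703125)
scene [ 264  183   59   46 2073] [293.16304872 204.50168837] [ 0.5257 -0.1789  0.034 ] ((532.0553588867188, -189.19235229492188), 109.4954605102539)
```

View pics/m2.png

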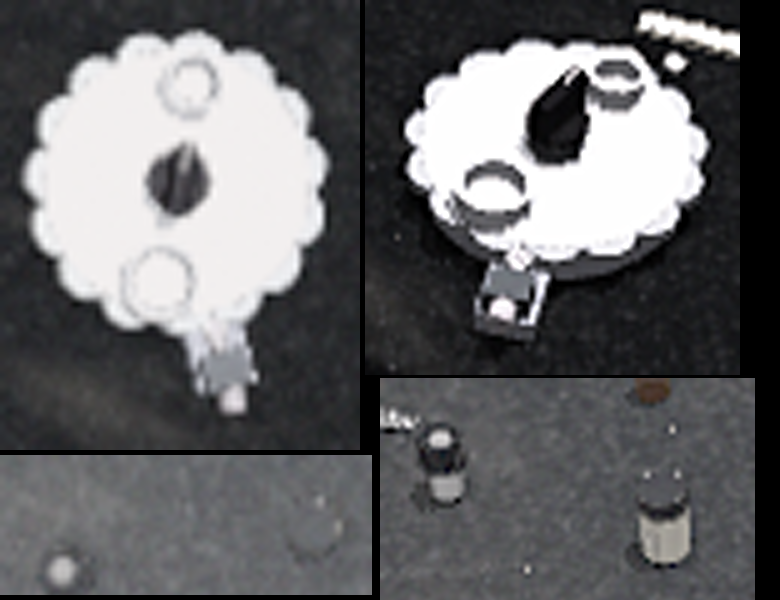

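```bash
python3 - <<'E'
from h import *
for t,n,p,z in(('small','top',(280.9,172.1),.054),('large','top',(276.4,204.9),.054),('small','scene',(304.8,188.2),.054),('large','scene',(279.6,212),.054),
 ('eye','top',(174.9,208.9),.05),('eye','scene',(176.6,171.6),.05),('can','top',(217.2,201.8),.058),('can front bottom','scene',(221.6,196.8),0)):
    print(t,n,ray(n,p,z).round(4))
for n in('top','scene'):
  for p in((.53,-.177,.034),(.53,-.177,.088)):print(n,proj(n,p))
manip.camera('scene');manip.camera('top')
for n in('scene','top'):
  d=manip.masks_of('canister_mid',n)[0];r=d['region'];ys,xs=np.nonzero(r);print(n,xs.min(),xs.max(),ys.min(),ys.max(),xs.mean(),ys.mean())
# canister predicted silhouettes
for x,y in((.48,.075),):
  for n in('scene','top'):
    pts=np.array([proj(n,(x+.0175*np.cos(a),y+.0175*np.sin(a),z)) for a in np.linspace(0,6.28,40) for z in(0,.058)]);print(n,pts.min(0),pts.max(0))
E
```

```text
small top [ 0.588  -0.1827  0.054 ]
large top [ 0.4593 -0.164   0.054 ]
small scene [ 0.5947 -0.1859  0.054 ]
large scene [ 0.457  -0.1647  0.054 ]
eye top [0.4458 0.2338 0.05  ]
eye scene [0.4484 0.2331 0.05  ]
can top [0.4726 0.0675 0.058 ]
can front bottom scene [0.4646 0.0621 0.    ]
top [279.24402968 187.0859126 ]
top [280.14691729 186.46221768]
scene [293.23106722 203.47430219]
scene [294.15289557 191.7632784 ]
scene 216 226 178 196 221.24571428571429 186.89142857142858
top 255 303 162 212 279.0194123819517 187.8352570828961
scene [214.8516142  176.90831292] [226.00289399 196.32344582]
top [210.80164825 195.43997207] [220.67518327 204.48796133]
```

```bash
cat >> h.py <<'E'
def to(x,y,z,yd=81.5):
    "print yaw, then slide (cm) in frame after the yaw"
    o=manip.get_obs();r=R.from_quat(o['ee_rot']);m=r.as_matrix()
    a=np.degrees(np.arctan2(m[1,1],m[0,1]));dy=(a-yd+180)%360-180
    a2=np.radians(yd);Y=np.array([np.cos(a2),np.sin(a2),0]);Z=np.array([0,0,-1.]);X=np.cross(Y,Z)
    d=np.array([x,y,z])-o['position']
    print('t',round(float(o['clock']),2),'yaw',round(np.radians(dy),4),'slide',(100*np.array([d@X,d@Y,d@Z])).round(2),'tilt',m[:,2].round(4),'w',round(float(o['grip_width']),3),'F',np.round(o['ft_force'],1),'gf',round(float(o['grasp_force']),1),'pos',o['position'].round(4),'q7',o['joint_pos'].round(2))
E
python3 -m jog '[{"grip":-1,"slide":[0,0,0],"yaw":-0.1},{"grip":-1,"slide":[-3.4,-3.2,1],"yaw":0},{"grip":-1,"slide":[-3.4,-3.2,1],"yaw":0},{"grip":-1,"slide":[-3.4,-3.2,1],"yaw":0},{"grip":-1,"slide":[-3.4,-3.2,1],"yaw":0},{"grip":-1,"slide":[-3.4,-3.2,1],"yaw":0},{"grip":-1,"slide":[-3.4,-3.2,1],"yaw":0},{"grip":-1,"slide":[-3.4,-3.2,1],"yaw":0}]' 40
python3 -c "
from h import *
to(.447,.2335,.2)"
```

```text
clock: 1.8
position: [0.3577, 0.3466, 0.2339]
ee_rot: [0.075, 0.997, 0.0, 0.0]
ft_force: [0.4, 0.6, 0.3]
grip_width: 1.001
grasp_force: 0.0
t 1.8 yaw -0.0024 slide [-10.51  -9.87   3.39] tilt [ 5.e-04  8.e-04 -1.e+00] w 1.001 F [0.4 0.6 0.3] gf 0.0 pos [0.3577 0.3466 0.2339] q7 [-0.97  0.1   0.11  1.89 -0.01  1.15  0.57]
```

```bash
python3 -m jog '[{"grip":-1,"slide":[-3.4,-3.2,1.1],"yaw":0},{"grip":-1,"slide":[-3.4,-3.2,1.1],"yaw":0},{"grip":-1,"slide":[-2.5,-2.3,0.8],"yaw":0},{"grip":-0.2,"slide":[0,0,0],"yaw":0},{"grip":-0.2,"slide":[0,0,0],"yaw":0}]'
python3 -c "
from h import *
to(.447,.2335,.2)
b=manip.camera('scene');cv2.imwrite('pics/x.png',cv2.resize(b[90:220,110:270],None,fx=4,fy=4,interpolation=2))
a=manip.camera('top')"
```

```text
clock: 2.3
position: [0.4358, 0.2479, 0.2039]
ee_rot: [0.076, 0.997, 0.0, -0.0]
ft_force: [-1.1, -0.1, -0.2]
grip_width: 0.694
grasp_force: 0.0
t 2.3 yaw -0.0041 slide [-1.32 -1.26  0.39] tilt [-2.e-04  1.e-04 -1.e+00] w 0.694 F [-1.1 -0.1 -0.2] gf 0.0 pos [0.4358 0.2479 0.2039] q7 [-0.81  0.14  0.22  1.92 -0.04  1.09  0.84]
```

View pics/x.png

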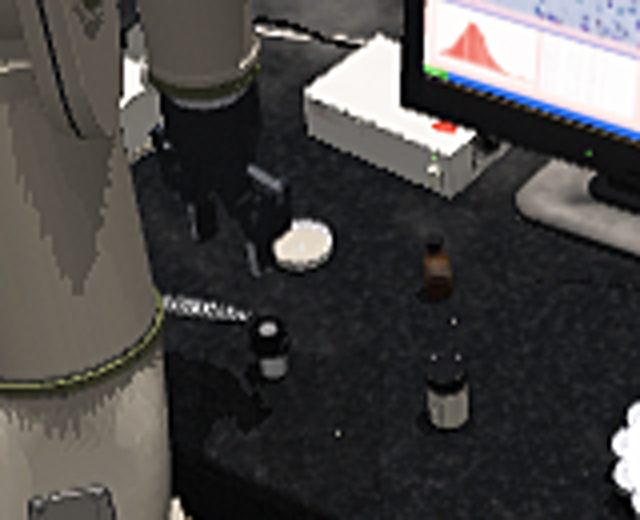

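```bash
python3 -m jog '[{"grip":-0.2,"slide":[-1.3,-1.25,2.5],"yaw":-0.004},{"grip":-0.2,"slide":[0,0,2.5],"yaw":0},{"grip":-0.2,"slide":[0,0,0],"yaw":0},{"grip":-0.2,"slide":[0,0,0],"yaw":0}]'
python3 -c "
from h import *
to(.447,.2335,.096)"
```

```text
clock: 2.8
position: [0.4461, 0.2351, 0.1544]
ee_rot: [0.072, 0.997, 0.0, -0.0]
ft_force: [-0.0, -0.1, 1.4]
grip_width: 0.6
grasp_force: 0.0
t 2.8 yaw 0.0034 slide [-0.12 -0.14  5.84] tilt [-4.e-04  1.e-04 -1.e+00] w 0.6 F [-0.  -0.1  1.4] gf 0.0 pos [0.4461 0.2351 0.1544] q7 [-0.78  0.21  0.23  1.96 -0.06  0.98  0.9 ]
```

```bash
python3 -m jog '[{"grip":-0.2,"slide":[-0.1,-0.1,3],"yaw":0},{"grip":-0.2,"slide":[0,0,2.8],"yaw":0},{"grip":-0.2,"slide":[0,0,0],"yaw":0},{"grip":0.4,"slide":[0,0,0],"yaw":0},{"grip":0.4,"slide":[0,0,0],"yaw":0},{"grip":0.4,"slide":[0,0,0],"yaw":0},{"grip":0.4,"slide":[0,0,0],"yaw":0}]' 20
python3 -c "
from h import *
to(.447,.2335,.096)"
```

```text
clock: 3.5
position: [0.4485, 0.2337, 0.0977]
ee_rot: [0.073, 0.997, 0.001, 0.001]
ft_force: [-0.2, 0.4, 7.5]
grip_width: 0.375
grasp_force: 20.5
t 3.5 yaw 0.0018 slide [ 0.14 -0.04  0.17] tilt [ 0.0026  0.0023 -1.    ] w 0.375 F [-0.2  0.4  7.5] gf 20.5 pos [0.4485 0.2337 0.0977] q7 [-0.77  0.3   0.22  1.99 -0.09  0.85  0.93]
```

```bash
python3 -m jog '[{"grip":-0.2,"slide":[0,0,0],"yaw":0},{"grip":-0.2,"slide":[0,0,0],"yaw":0},{"grip":-0.2,"slide":[0,0,0],"yaw":-0.14},{"grip":-0.2,"slide":[0,0,0],"yaw":-0.14},{"grip":-0.2,"slide":[0,0,0],"yaw":-0.14},{"grip":-0.2,"slide":[0,0,0],"yaw":-0.14},{"grip":-0.2,"slide":[0,0,0],"yaw":-0.14},{"grip":-0.2,"slide":[0,0,0],"yaw":-0.14}]' 
python3 -m jog '[{"grip":-0.2,"slide":[0,0,0],"yaw":-0.14},{"grip":-0.2,"slide":[0,0,0],"yaw":-0.14},{"grip":-0.2,"slide":[0,0,0],"yaw":-0.14},{"grip":-0.2,"slide":[0,0,0],"yaw":-0.14},{"grip":-0.2,"slide":[0,0,0],"yaw":-0.14},{"grip":-0.2,"slide":[0,0,0],"yaw":0}]' 
python3 -c "
from h import *
to(.448,.2335,.096)"
```

```text
clock: 4.3
position: [0.4474, 0.2327, 0.0959]
ee_rot: [-0.342, 0.94, -0.0, -0.0]
ft_force: [0.1, -0.5, -0.0]
grip_width: 0.601
grasp_force: 0.0
clock: 4.9
position: [0.4474, 0.2326, 0.0959]
ee_rot: [-0.642, 0.766, 0.0, -0.0]
ft_force: [0.2, -0.6, 0.4]
grip_width: 0.602
grasp_force: 0.0
t 4.9 yaw 1.5435 slide [-0.04  0.09 -0.01] tilt [-2.e-04 -0.e+00 -1.e+00] w 0.602 F [ 0.2 -0.6  0.4] gf 0.0 pos [0.4474 0.2326 0.0959] q7 [-0.55  0.3  -0.02  1.99  0.01  0.86  2.39]
```

```bash
python3 -m jog '[{"grip":0.6,"slide":[0,0,0],"yaw":0},{"grip":0.6,"slide":[0,0,0],"yaw":0},{"grip":0.6,"slide":[0,0,0],"yaw":0},{"grip":0.6,"slide":[0,0,0],"yaw":0},{"grip":0.6,"slide":[0,0,0],"yaw":0}]' 40
python3 -c "
from h import *
to(.448,.2335,.2)"
python3 -m jog '[{"grip":0.6,"slide":[0,0,-2],"yaw":0},{"grip":0.6,"slide":[0,0,-4],"yaw":0},{"grip":0.6,"slide":[0,0,-4],"yaw":0.14},{"grip":0.6,"slide":[0,0,-1],"yaw":0.14},{"grip":0.6,"slide":[0,0,0],"yaw":0.14},{"grip":0.6,"slide":[0,0,0],"yaw":0.14},{"grip":0.6,"slide":[0,0,0],"yaw":0.14},{"grip":0.6,"slide":[0,0,0],"yaw":0.14}]'
python3 -m jog '[{"grip":0.6,"slide":[0,0,0],"yaw":0.14},{"grip":0.6,"slide":[0,0,0],"yaw":0.14},{"grip":0.6,"slide":[0,0,0],"yaw":0.14},{"grip":0.6,"slide":[0,0,0],"yaw":0.14},{"grip":0.6,"slide":[0,0,0],"yaw":0.14}]'
python3 -c "
from h import *
to(.5915,-.186,.2)"
```

```text
clock: 5.4
position: [0.4476, 0.2329, 0.0961]
ee_rot: [-0.641, 0.767, -0.0, 0.0]
ft_force: [-0.9, -1.5, 4.9]
grip_width: 0.362
grasp_force: 39.7
t 5.4 yaw 1.5409 slide [ -0.03   0.07 -10.39] tilt [ 3.e-04  1.e-04 -1.e+00] w 0.362 F [-0.9 -1.5  4.9] gf 39.7 pos [0.4476 0.2329 0.0961] q7 [-0.55  0.3  -0.02  1.98  0.01  0.86  2.39]
clock: 6.2
position: [0.4471, 0.2328, 0.2055]
ee_rot: [-0.27, 0.963, -0.0, -0.0]
ft_force: [0.1, 0.7, -0.3]
grip_width: 0.367
grasp_force: 40.0
clock: 6.7
position: [0.4472, 0.2328, 0.2054]
ee_rot: [0.076, 0.997, -0.0, -0.0]
ft_force: [-1.1, -0.3, -1.7]
grip_width: 0.36
grasp_force: 40.0
t 6.7 yaw -0.0045 slide [-20.47 -39.29   0.54] tilt [-7.e-04 -3.e-04 -1.e+00] w 0.36 F [-1.1 -0.3 -1.7] gf 40.0 pos [0.4472 0.2328 0.2054] q7 [-0.67  0.15  0.1   1.9  -0.02  1.09  0.86]
```

```bash
python3 -m jog '[{"grip":0.6,"slide":[-2.05,-3.9,0],"yaw":0},{"grip":0.6,"slide":[-2.05,-3.9,0],"yaw":0},{"grip":0.6,"slide":[-2.05,-3.9,0],"yaw":0},{"grip":0.6,"slide":[-2.05,-3.9,0],"yaw":0},{"grip":0.6,"slide":[-2.05,-3.9,0],"yaw":0},{"grip":0.6,"slide":[-2.05,-3.9,0],"yaw":0},{"grip":0.6,"slide":[-2.05,-3.9,0],"yaw":0},{"grip":0.6,"slide":[-2.05,-3.9,0],"yaw":0}]'
python3 -m jog '[{"grip":0.6,"slide":[-2.05,-3.9,0],"yaw":0},{"grip":0.6,"slide":[-1.8,-3.5,0],"yaw":0},{"grip":0.6,"slide":[0,0,0],"yaw":0},{"grip":0.6,"slide":[0,0,0],"yaw":0},{"grip":0.6,"slide":[0,0,0],"yaw":0}]'
python3 -c "
from h import *
to(.5915,-.186,.2)"
```

```text
clock: 7.5
position: [0.5642, -0.1013, 0.2055]
ee_rot: [0.073, 0.997, 0.0, -0.0]
ft_force: [1.1, 0.6, -0.6]
grip_width: 0.364
grasp_force: 40.0
clock: 8.0
position: [0.5912, -0.1773, 0.2053]
ee_rot: [0.073, 0.997, 0.0, -0.0]
ft_force: [0.9, 1.1, -2.5]
grip_width: 0.363
grasp_force: 40.0
t 8.0 yaw 0.0027 slide [-0.16 -0.85  0.53] tilt [-9.e-04  1.e-03 -1.e+00] w 0.363 F [ 0.9  1.1 -2.5] gf 40.0 pos [ 0.5912 -0.1773  0.2053] q7 [-0.1   0.4   0.4   1.62 -0.17  1.15  1.77]
```

```bash
python3 -m jog '[{"grip":0.6,"slide":[-0.15,-0.85,2],"yaw":0.003},{"grip":0.6,"slide":[0,0,2.8],"yaw":0},{"grip":0.6,"slide":[0,0,0],"yaw":0},{"grip":0.6,"slide":[0,0,0],"yaw":0}]'
python3 -c "
from h import *
to(.5915,-.186,.155)
b=manip.camera('scene');a=manip.camera('top')
cv2.imwrite('pics/y.png',np.hstack([cv2.resize(b[160:240,255:330],(450,480),interpolation=2),cv2.resize(a[150:220,255:310],(343,480)[:2],interpolation=2)]))
for p in((.5915,-.186,.059),(.5915,-.186,.054)):print(proj('scene',p))"
```

```text
clock: 8.4
position: [0.5916, -0.186, 0.1581]
ee_rot: [0.074, 0.997, 0.0, -0.0]
ft_force: [0.5, -0.2, -0.5]
grip_width: 0.364
grasp_force: 40.0
t 8.4 yaw 0.0001 slide [ 0.01 -0.    0.31] tilt [-7.e-04  7.e-04 -1.e+00] w 0.364 F [ 0.5 -0.2 -0.5] gf 40.0 pos [ 0.5916 -0.186   0.1581] q7 [-0.07  0.46  0.39  1.66 -0.19  1.07  1.8 ]
[304.51749751 187.71037676]
[304.41114505 188.78863237]
```

View pics/y.png

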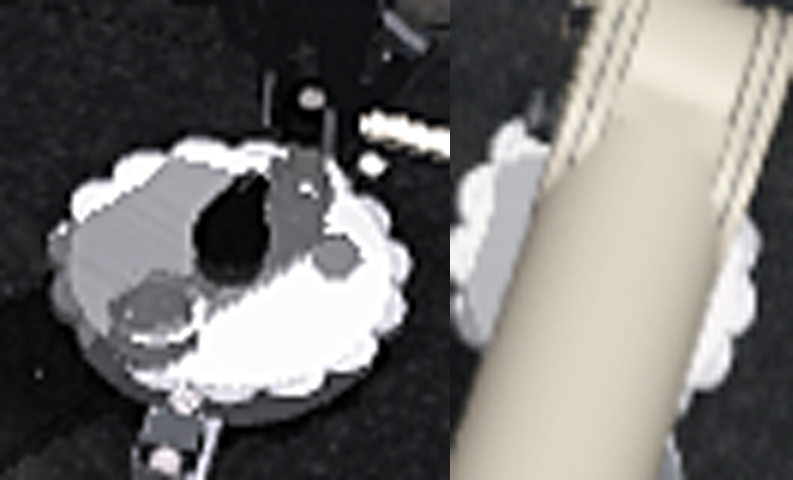

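```bash
python3 -m jog '[{"grip":0.6,"slide":[0,0,0.8],"yaw":0},{"grip":0.6,"slide":[0,0,0.6],"yaw":0},{"grip":0.6,"slide":[0,0,0.2],"yaw":0},{"grip":0.6,"slide":[0,0,0],"yaw":0}]'
python3 -m jog '[{"grip":0.6,"slide":[0,0,0.4],"yaw":0},{"grip":0.6,"slide":[0,0,0.3],"yaw":0},{"grip":0.6,"slide":[0,0,0],"yaw":0}]'
python3 -c "
from h import *
to(.5915,-.186,.13);print(manip.get_obs()['torque'])"
```

```text
clock: 8.9
position: [0.5913, -0.1872, 0.1414]
ee_rot: [0.075, 0.997, 0.0, -0.0]
ft_force: [-0.2, -0.1, 0.9]
grip_width: 0.361
grasp_force: 40.1
clock: 9.2
position: [0.5913, -0.1872, 0.1343]
ee_rot: [0.075, 0.997, 0.0, -0.0]
ft_force: [0.2, -0.4, -0.8]
grip_width: 0.364
grasp_force: 40.1
t 9.2 yaw -0.0015 slide [-0.    0.12  0.43] tilt [-8.e-04  2.e-04 -1.e+00] w 0.364 F [ 0.2 -0.4 -0.8] gf 40.1 pos [ 0.5913 -0.1872  0.1343] q7 [-0.07  0.48  0.38  1.67 -0.2   1.03  1.8 ]
[ 0.03987719 -0.00774393  0.01269195]
```

```bash
python3 -m jog '[{"grip":0.6,"slide":[0,0.1,0.3],"yaw":0},{"grip":0.6,"slide":[0,0,0.2],"yaw":0},{"grip":0.6,"slide":[0,0,0],"yaw":0}]'
python3 -m jog '[{"grip":-0.1,"slide":[0,0,0],"yaw":0},{"grip":-0.1,"slide":[0,0,0],"yaw":0},{"grip":-0.1,"slide":[0,0,0],"yaw":0},{"grip":-0.1,"slide":[0,0,-3],"yaw":0},{"grip":-0.1,"slide":[0,0,-4],"yaw":0},{"grip":-0.1,"slide":[0,0,0],"yaw":0}]'
python3 -c "
from h import *
to(.476,.072,.2)"
```

```text
clock: 9.5
position: [0.592, -0.1863, 0.1302]
ee_rot: [0.075, 0.997, 0.0, 0.0]
ft_force: [0.2, 0.3, 2.2]
grip_width: 0.363
grasp_force: 40.3
clock: 10.1
position: [0.5939, -0.1873, 0.2053]
ee_rot: [0.075, 0.997, -0.0, 0.004]
ft_force: [0.1, -0.6, 0.2]
grip_width: 0.552
grasp_force: 0.0
t 10.1 yaw -0.0018 slide [15.49 23.9   0.53] tilt [ 0.008  -0.0015 -1.    ] w 0.552 F [ 0.1 -0.6  0.2] gf 0.0 pos [ 0.5939 -0.1873  0.2053] q7 [-0.09  0.41  0.4   1.61 -0.17  1.15  1.78]
```

Move over the canister (top .058; tips at z 0.13 clear the way).

```bash
python3 -m jog '[{"grip":-0.2,"slide":[2.2,3.4,0],"yaw":0},{"grip":-0.2,"slide":[2.2,3.4,0],"yaw":0},{"grip":-0.2,"slide":[2.2,3.4,0],"yaw":0},{"grip":-0.2,"slide":[2.2,3.4,0],"yaw":0},{"grip":-0.2,"slide":[2.2,3.4,0],"yaw":0},{"grip":-0.2,"slide":[2.2,3.4,0],"yaw":0},{"grip":-0.2,"slide":[2.2,3.4,0],"yaw":0},{"grip":-0.2,"slide":[0,0,0],"yaw":0}]'
python3 -c "
from h import *
to(.476,.072,.2)
b=manip.camera('scene');a=manip.camera('top')
cv2.imwrite('pics/z.png',np.hstack([cv2.resize(b[165:245,260:325],(390,480),interpolation=2),cv2.resize(a[150:220,250:310],(411,480),interpolation=2)]))"
```

```text
clock: 10.9
position: [0.473, 0.0771, 0.1997]
ee_rot: [0.071, 0.997, 0.001, -0.0]
ft_force: [0.7, -0.4, -0.1]
grip_width: 0.599
grasp_force: 0.0
t 10.9 yaw 0.0058 slide [-0.37 -0.46 -0.03] tilt [-7.0e-04  1.9e-03 -1.0e+00] w 0.599 F [ 0.7 -0.4 -0.1] gf 0.0 pos [0.473  0.0771 0.1997] q7 [-0.49  0.1   0.24  1.98 -0.03  1.07  1.2 ]
```

View pics/z.png

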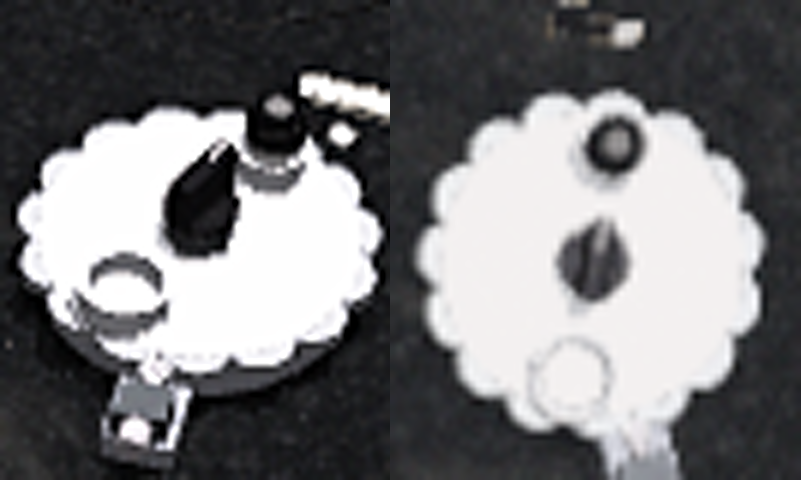

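```bash
python3 -m jog '[{"grip":-0.2,"slide":[-0.35,-0.45,3],"yaw":0.006},{"grip":-0.2,"slide":[0,0,4],"yaw":0},{"grip":-0.2,"slide":[0,0,3.2],"yaw":0},{"grip":-0.2,"slide":[0,0,0],"yaw":0},{"grip":0.4,"slide":[0,0,0],"yaw":0},{"grip":0.4,"slide":[0,0,0],"yaw":0},{"grip":0.4,"slide":[0,0,0],"yaw":0},{"grip":0.4,"slide":[0,0,0],"yaw":0}]' 20
python3 -c "
from h import *
to(.476,.072,.098)"
```

```text
clock: 11.8
position: [0.4784, 0.0672, 0.099]
ee_rot: [0.078, 0.997, 0.0, 0.001]
ft_force: [0.0, 0.3, -1.0]
grip_width: 0.4
grasp_force: 20.9
t 11.8 yaw -0.0075 slide [0.31 0.44 0.1 ] tilt [ 1.9e-03  8.0e-04 -1.0e+00] w 0.4 F [ 0.   0.3 -1. ] gf 20.9 pos [0.4784 0.0672 0.099 ] q7 [-0.46  0.25  0.25  2.05 -0.08  0.85  1.25]
```

```bash
python3 -m jog '[{"grip":-0.2,"slide":[0,0,0],"yaw":0},{"grip":-0.2,"slide":[0,0,0],"yaw":0},{"grip":-0.2,"slide":[0,0,0],"yaw":0.14},{"grip":-0.2,"slide":[0,0,0],"yaw":0.14},{"grip":-0.2,"slide":[0,0,0],"yaw":0.14},{"grip":-0.2,"slide":[0,0,0],"yaw":0.14},{"grip":-0.2,"slide":[0,0,0],"yaw":0.14},{"grip":-0.2,"slide":[0,0,0],"yaw":0.14}]'
python3 -m jog '[{"grip":-0.2,"slide":[0,0,0],"yaw":0.14},{"grip":-0.2,"slide":[0,0,0],"yaw":0.14},{"grip":-0.2,"slide":[0,0,0],"yaw":0.14},{"grip":-0.2,"slide":[0,0,0],"yaw":0.14},{"grip":-0.2,"slide":[0,0,0],"yaw":0.14},{"grip":-0.2,"slide":[0,0,0],"yaw":0}]'
python3 -m jog '[{"grip":0.5,"slide":[0,0,0],"yaw":0},{"grip":0.5,"slide":[0,0,0],"yaw":0},{"grip":0.5,"slide":[0,0,0],"yaw":0},{"grip":0.5,"slide":[0,0,0],"yaw":0},{"grip":0.5,"slide":[0,0,0],"yaw":0}]' 30
python3 -c "
from h import *
to(.476,.072,.2)"
```

```text
clock: 12.6
position: [0.4777, 0.0671, 0.098]
ee_rot: [0.48, 0.877, 0.0, -0.0]
ft_force: [0.0, 0.8, 0.1]
grip_width: 0.6
grasp_force: 0.0
clock: 13.2
position: [0.4777, 0.0672, 0.098]
ee_rot: [0.751, 0.661, 0.0, 0.0]
ft_force: [-0.1, -0.7, 0.3]
grip_width: 0.602
grasp_force: 0.0
clock: 13.7
position: [0.4778, 0.0672, 0.098]
ee_rot: [0.75, 0.662, 0.0, -0.0]
ft_force: [-0.6, -0.4, 2.4]
grip_width: 0.39
grasp_force: 29.8
t 13.7 yaw -1.5468 slide [  0.25   0.45 -10.2 ] tilt [ 2.e-04  3.e-04 -1.e+00] w 0.39 F [-0.6 -0.4  2.4] gf 29.8 pos [0.4778 0.0672 0.098 ] q7 [-0.67  0.27  0.48  2.06 -0.17  0.85 -0.21]
```

```bash
python3 -m jog '[{"grip":0.5,"slide":[0,0,-2],"yaw":0},{"grip":0.5,"slide":[0,0,-4],"yaw":0.14},{"grip":0.5,"slide":[0,0,-4],"yaw":0.14},{"grip":0.5,"slide":[0,0,-1],"yaw":0.14},{"grip":0.5,"slide":[0,0,0],"yaw":0.14},{"grip":0.5,"slide":[0,0,0],"yaw":0.14},{"grip":0.5,"slide":[0,0,0],"yaw":0.14},{"grip":0.5,"slide":[0,0,0],"yaw":0.14}]'
python3 -m jog '[{"grip":0.5,"slide":[0,0,0],"yaw":0.14},{"grip":0.5,"slide":[0,0,0],"yaw":0.14},{"grip":0.5,"slide":[0,0,0],"yaw":0.14},{"grip":0.5,"slide":[0,0,0],"yaw":0.14},{"grip":0.5,"slide":[0,0,0],"yaw":0.05},{"grip":0.5,"slide":[0,0,0],"yaw":0}]'
python3 -c "
from h import *
to(.461,-.167,.2,-98.5)"
```

```text
clock: 14.5
position: [0.4775, 0.0669, 0.2076]
ee_rot: [0.974, 0.228, -0.0, 0.0]
ft_force: [-0.3, 0.4, -0.7]
grip_width: 0.396
grasp_force: 30.0
clock: 15.1
position: [0.4775, 0.0669, 0.2076]
ee_rot: [0.997, -0.072, -0.0, 0.0]
ft_force: [-0.1, 0.5, -0.4]
grip_width: 0.395
grasp_force: 30.0
t 15.1 yaw 0.0038 slide [ 1.82 23.38  0.76] tilt [-4.e-04 -2.e-04 -1.e+00] w 0.395 F [-0.1  0.5 -0.4] gf 30.0 pos [0.4775 0.0669 0.2076] q7 [-0.83  0.1   0.63  1.98 -0.06  1.09 -1.88]
```

```bash
python3 -m jog '[{"grip":0.5,"slide":[0.3,3.9,0],"yaw":0.004},{"grip":0.5,"slide":[0.3,3.9,0],"yaw":0},{"grip":0.5,"slide":[0.3,3.9,0],"yaw":0},{"grip":0.5,"slide":[0.3,3.9,0],"yaw":0},{"grip":0.5,"slide":[0.3,3.9,0],"yaw":0},{"grip":0.5,"slide":[0.4,3.8,0],"yaw":0},{"grip":0.5,"slide":[0,0,0],"yaw":0},{"grip":0.5,"slide":[0,0,0],"yaw":0}]'
python3 -m jog '[{"grip":0.5,"slide":[0,0,2],"yaw":0},{"grip":0.5,"slide":[0,0,2],"yaw":0},{"grip":0.5,"slide":[0,0,0],"yaw":0},{"grip":0.5,"slide":[0,0,0],"yaw":0}]'
python3 -c "
from h import *
to(.460,-.166,.155,-98.5)"
```

```text
clock: 15.9
position: [0.4619, -0.1669, 0.2077]
ee_rot: [0.997, -0.074, -0.0, 0.0]
ft_force: [-0.4, 0.4, -0.3]
grip_width: 0.392
grasp_force: 30.1
clock: 16.3
position: [0.4624, -0.1654, 0.1681]
ee_rot: [0.997, -0.073, -0.0, 0.0]
ft_force: [0.8, -0.0, -1.0]
grip_width: 0.394
grasp_force: 30.1
t 16.3 yaw 0.0021 slide [-0.23  0.09  1.31] tilt [-8.e-04  0.e+00 -1.e+00] w 0.394 F [ 0.8 -0.  -1. ] gf 30.1 pos [ 0.4624 -0.1654  0.1681] q7 [-0.5   0.21  0.83  2.   -0.18  1.01 -1.3 ]
```

```bash
python3 -m jog '[{"grip":0.5,"slide":[-0.2,0.1,1.1],"yaw":0},{"grip":0.5,"slide":[0,0,0.7],"yaw":0},{"grip":0.5,"slide":[0,0,0.5],"yaw":0},{"grip":0.5,"slide":[0,0,0],"yaw":0}]'
python3 -m jog '[{"grip":0.5,"slide":[0,0,0.4],"yaw":0},{"grip":0.5,"slide":[0,0,0.4],"yaw":0},{"grip":0.5,"slide":[0,0,0],"yaw":0}]'
python3 -c "
from h import *
to(.460,-.166,.132,-98.5);print(manip.get_obs()['torque'])"
```

```text
clock: 16.7
position: [0.4598, -0.1668, 0.1442]
ee_rot: [0.997, -0.074, -0.001, 0.0]
ft_force: [-0.2, 0.5, -0.6]
grip_width: 0.39
grasp_force: 30.1
clock: 17.0
position: [0.46, -0.1668, 0.1364]
ee_rot: [0.997, -0.074, -0.0, -0.0]
ft_force: [0.4, 1.0, -0.9]
grip_width: 0.392
grasp_force: 30.1
t 17.0 yaw 0.0002 slide [-0.01 -0.08  0.44] tilt [-6.e-04  1.e-04 -1.e+00] w 0.392 F [ 0.4  1.  -0.9] gf 30.1 pos [ 0.46   -0.1668  0.1364] q7 [-0.47  0.26  0.81  2.03 -0.24  0.94 -1.25]
[0.08372698 0.00298876 0.01762894]
```

```bash
python3 -m jog '[{"grip":0.5,"slide":[0,0,0.3],"yaw":0},{"grip":0.5,"slide":[0,0,0.2],"yaw":0},{"grip":0.5,"slide":[0,0,0],"yaw":0}]'
python3 -m jog '[{"grip":-0.1,"slide":[0,0,0],"yaw":0},{"grip":-0.1,"slide":[0,0,0],"yaw":0},{"grip":-0.1,"slide":[0,0,0],"yaw":0},{"grip":-0.1,"slide":[0,0,-3],"yaw":0},{"grip":-0.1,"slide":[0,0,-4.5],"yaw":0},{"grip":0.2,"slide":[0,0,0],"yaw":0},{"grip":0.2,"slide":[0,0,0],"yaw":0}]'
python3 -c "
from h import *
to(.5262,-.1765,.2,-98.5)
b=manip.camera('scene')
for t in('canister_mid','eyepiece_mid'):
  d=manip.masks_of(t,'scene');print([(round(q['conf'],2),q['centre'],q['region'].sum()) for q in d[:2]])
for p in((.46,-.167,.063),(.592,-.1863,.059)):print(proj('scene',p))
cv2.imwrite('pics/w.png',cv2.resize(b[140:250,240:340],(700,600)[:1]+(600,),interpolation=2))"
```

```text
clock: 17.3
position: [0.4605, -0.1669, 0.132]
ee_rot: [0.997, -0.074, 0.0, -0.0]
ft_force: [-1.0, 1.9, 2.5]
grip_width: 0.394
grasp_force: 30.4
clock: 18.0
position: [0.4606, -0.1668, 0.2076]
ee_rot: [0.997, -0.074, 0.001, -0.0]
ft_force: [-0.7, 0.8, -1.5]
grip_width: 0.399
grasp_force: 0.0
t 18.0 yaw 0.0004 slide [ 6.63 -0.01  0.76] tilt [ 2.3e-03  7.0e-04 -1.0e+00] w 0.399 F [-0.7  0.8 -1.5] gf 0.0 pos [ 0.4606 -0.1668  0.2076] q7 [-0.54  0.13  0.86  1.97 -0.12  1.09 -1.35]
[(0.49, [285.6, 202.7], np.int64(175)), (0.25, [293.1, 210.1], np.int64(1686))]
[(0.43, [306.9, 184.3], np.int64(92))]
[280.78370364 209.72285314]
[304.66519277 187.65174054]
```

View pics/w.png

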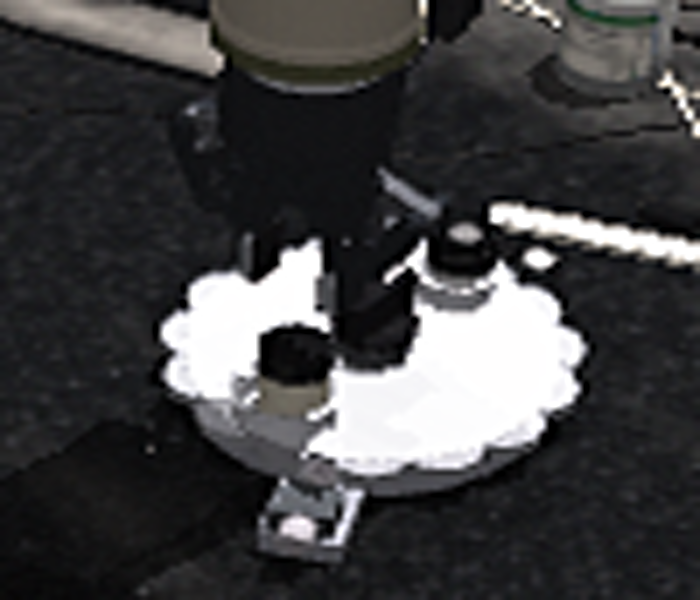

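```bash
python3 -m jog '[{"grip":0.2,"slide":[3.3,0,0],"yaw":0},{"grip":0.2,"slide":[3.3,0,0],"yaw":0},{"grip":0.2,"slide":[0,0,0],"yaw":0},{"grip":0.2,"slide":[0,0,3],"yaw":0},{"grip":0.2,"slide":[0,0,2],"yaw":0},{"grip":0.2,"slide":[0,0,0],"yaw":0},{"grip":0.2,"slide":[0,0,0],"yaw":0}]'
python3 -c "
from h import *
to(.5260,-.1767,.134,-98.5)"
```

```text
clock: 18.85
position: [0.5249, -0.1769, 0.1568]
ee_rot: [0.997, -0.074, -0.001, 0.0]
ft_force: [0.1, 0.1, -0.2]
grip_width: 0.4
grasp_force: 0.0
t 18.85 yaw -0.0005 slide [ 0.11 -0.04  2.28] tilt [-1.5e-03 -3.0e-04 -1.0e+00] w 0.4 F [ 0.1  0.1 -0.2] gf 0.0 pos [ 0.5249 -0.1769  0.1568] q7 [-0.42  0.4   0.8   1.85 -0.33  1.03 -1.21]
```

```bash
python3 -m jog '[{"grip":0.2,"slide":[0.1,0,1.3],"yaw":0},{"grip":0.2,"slide":[0,0,1],"yaw":0},{"grip":0.2,"slide":[0,0,0],"yaw":0},{"grip":0.2,"slide":[0,0,0],"yaw":0},{"grip":1,"slide":[0,0,0],"yaw":0},{"grip":1,"slide":[0,0,0],"yaw":0},{"grip":1,"slide":[0,0,0],"yaw":0},{"grip":1,"slide":[0,0,0],"yaw":0}]' 20
python3 -c "
from h import *
to(.5260,-.1767,.134,-98.5);print(manip.get_obs()['torque'])"
```

```text
clock: 19.65
position: [0.5269, -0.1748, 0.1344]
ee_rot: [0.997, -0.073, -0.0, -0.002]
ft_force: [-2.3, 8.6, 6.3]
grip_width: 0.159
grasp_force: 21.7
t 19.65 yaw 0.0017 slide [-0.06  0.21  0.04] tilt [ 2.0e-04  3.3e-03 -1.0e+00] w 0.159 F [-2.3  8.6  6.3] gf 21.7 pos [ 0.5269 -0.1748  0.1344] q7 [-0.4   0.43  0.78  1.87 -0.36  0.99 -1.19]
[ 1.68284413  0.44311044 -0.16147154]
```

```bash
python3 -m jog '[{"grip":1,"slide":[0,-0.2,0],"yaw":0},{"grip":1,"slide":[0,0,0],"yaw":0},{"grip":1,"slide":[0,0,0],"yaw":0},{"grip":1,"slide":[0,0,0],"yaw":0},{"grip":1,"slide":[0,0,0],"yaw":0}]' 60
python3 -c "
from h import *
to(.5260,-.1767,.134,-98.5);print(manip.get_obs()['torque'])"
```

```text
clock: 20.15
position: [0.5269, -0.1745, 0.1344]
ee_rot: [0.997, -0.074, 0.0, -0.0]
ft_force: [-3.4, 3.2, 6.9]
grip_width: 0.151
grasp_force: 59.1
t 20.15 yaw 0.0002 slide [-0.06  0.23  0.04] tilt [ 4.e-04  9.e-04 -1.e+00] w 0.151 F [-3.4  3.2  6.9] gf 59.1 pos [ 0.5269 -0.1745  0.1344] q7 [-0.41  0.43  0.78  1.87 -0.36  0.99 -1.19]
[ 0.62295038  0.56553875 -0.12482811]
```

```bash
cat > k.py <<'E'
from h import *
o=manip.get_obs();m=R.from_quat(o['ee_rot']).as_matrix()
a=np.degrees(np.arctan2(m[1,1],m[0,1]))
print('clockwise turn from start deg',round(-98.5-a,2),'torque',o['torque'].round(2),'F',o['ft_force'].round(1),'pos',o['position'].round(4),'w',round(float(o['grip_width']),3),'gf',round(float(o['grasp_force']),1),'q7',round(o['joint_pos'][6],2))
E
python3 -m jog '[{"grip":1,"slide":[0,0,0],"yaw":-0.07},{"grip":1,"slide":[0,0,0],"yaw":-0.07},{"grip":1,"slide":[0,0,0],"yaw":-0.07}]' ; python3 k.py
python3 -m jog '[{"grip":1,"slide":[0,0,0],"yaw":-0.07},{"grip":1,"slide":[0,0,0],"yaw":-0.07},{"grip":1,"slide":[0,0,0],"yaw":-0.07},{"grip":1,"slide":[0,0,0],"yaw":0}]' ; python3 k.py
```

```text
clock: 20.45
position: [0.5269, -0.1748, 0.1345]
ee_rot: [0.999, 0.032, 0.0, -0.0]
ft_force: [-2.5, 1.9, 4.7]
grip_width: 0.152
grasp_force: 58.9
clockwise turn from start deg -12.2 torque [ 0.33  0.47 -0.05] F [-2.5  1.9  4.7] pos [ 0.5269 -0.1748  0.1345] w 0.152 gf 58.9 q7 -1.0
clock: 20.85
position: [0.5269, -0.175, 0.1345]
ee_rot: [0.991, 0.136, 0.0, -0.0]
ft_force: [-1.4, 1.5, 5.6]
grip_width: 0.153
grasp_force: 59.1
clockwise turn from start deg -24.1 torque [ 0.29  0.43 -0.14] F [-1.4  1.5  5.6] pos [ 0.5269 -0.175   0.1345] w 0.153 gf 59.1 q7 -0.81
```

```bash
python3 -m jog '[{"grip":1,"slide":[0,0,0],"yaw":-0.04},{"grip":1,"slide":[0,0,0],"yaw":-0.03},{"grip":1,"slide":[0,0,0],"yaw":0}]' ; python3 k.py
```

```text
clock: 21.15
position: [0.5269, -0.1751, 0.1345]
ee_rot: [0.986, 0.168, 0.001, -0.0]
ft_force: [-1.7, 2.3, 6.9]
grip_width: 0.151
grasp_force: 85.6
clockwise turn from start deg -27.8 torque [ 0.53  0.45 -2.02] F [-1.7  2.3  6.9] pos [ 0.5269 -0.1751  0.1345] w 0.151 gf 85.6 q7 -0.75
```

```bash
python3 -m jog '[{"grip":1,"slide":[0,0,0],"yaw":0.07},{"grip":1,"slide":[0,0,0],"yaw":0},{"grip":1,"slide":[0,0,0],"yaw":0}]' ; python3 k.py
python3 -m jog '[{"grip":1,"slide":[0,0,0],"yaw":0.07},{"grip":1,"slide":[0,0,0],"yaw":0.07},{"grip":1,"slide":[0,0,0],"yaw":0.07},{"grip":1,"slide":[0,0,0],"yaw":0.07},{"grip":1,"slide":[0,0,0],"yaw":0.07},{"grip":1,"slide":[0,0,0],"yaw":0.07},{"grip":1,"slide":[0,0,0],"yaw":0},{"grip":1,"slide":[0,0,0],"yaw":0}]' ; python3 k.py
python3 -m jog '[{"grip":1,"slide":[0,0,0],"yaw":0.07},{"grip":1,"slide":[0,0,0],"yaw":0.07},{"grip":1,"slide":[0,0,0],"yaw":0.07},{"grip":1,"slide":[0,0,0],"yaw":0.07},{"grip":1,"slide":[0,0,0],"yaw":0.07},{"grip":1,"slide":[0,0,0],"yaw":0.07},{"grip":1,"slide":[0,0,0],"yaw":0},{"grip":1,"slide":[0,0,0],"yaw":0}]' ; python3 k.py
```

```text
clock: 21.45
position: [0.5269, -0.175, 0.1345]
ee_rot: [0.991, 0.134, 0.0, -0.0]
ft_force: [-2.1, 1.5, 6.6]
grip_width: 0.15
grasp_force: 59.2
clockwise turn from start deg -23.92 torque [ 0.26  0.53 -0.14] F [-2.1  1.5  6.6] pos [ 0.5269 -0.175   0.1345] w 0.15 gf 59.2 q7 -0.81
clock: 22.25
position: [0.5269, -0.1745, 0.1345]
ee_rot: [0.997, -0.075, 0.0, -0.0]
ft_force: [-3.3, 3.3, 8.2]
grip_width: 0.15
grasp_force: 59.5
clockwise turn from start deg 0.12 torque [ 0.63  0.67 -0.17] F [-3.3  3.3  8.2] pos [ 0.5269 -0.1745  0.1345] w 0.15 gf 59.5 q7 -1.19
clock: 23.05
position: [0.5271, -0.174, 0.1345]
ee_rot: [0.96, -0.281, 0.0, -0.001]
ft_force: [-2.9, 5.2, 8.4]
grip_width: 0.152
grasp_force: 59.6
clockwise turn from start deg 24.16 torque [ 1.    0.63 -0.14] F [-2.9  5.2  8.4] pos [ 0.5271 -0.174   0.1345] w 0.152 gf 59.6 q7 -1.56
```

```bash
python3 -m jog '[{"grip":1,"slide":[0,0,0],"yaw":0.07},{"grip":1,"slide":[0,0,0],"yaw":0.07},{"grip":1,"slide":[0,0,0],"yaw":0},{"grip":1,"slide":[0,0,0],"yaw":0}]' ; python3 k.py
python3 -m jog '[{"grip":1,"slide":[0,0,0],"yaw":0.07},{"grip":1,"slide":[0,0,0],"yaw":0.07},{"grip":1,"slide":[0,0,0],"yaw":0},{"grip":1,"slide":[0,0,0],"yaw":0}]' ; python3 k.py
python3 -m jog '[{"grip":1,"slide":[0,0,0],"yaw":0.07},{"grip":1,"slide":[0,0,0],"yaw":0.03},{"grip":1,"slide":[0,0,0],"yaw":0},{"grip":1,"slide":[0,0,0],"yaw":0}]' ; python3 k.py
python3 -m jog '[{"grip":1,"slide":[0,0,0],"yaw":0.04},{"grip":1,"slide":[0,0,0],"yaw":0},{"grip":1,"slide":[0,0,0],"yaw":0}]' ; python3 k.py
```

```text
clock: 23.45
position: [0.5272, -0.1739, 0.1344]
ee_rot: [0.938, -0.347, 0.0, -0.001]
ft_force: [-3.2, 5.4, 9.1]
grip_width: 0.151
grasp_force: 59.5
clockwise turn from start deg 32.14 torque [1.07 0.5  0.07] F [-3.2  5.4  9.1] pos [ 0.5272 -0.1739  0.1344] w 0.151 gf 59.5 q7 -1.69
clock: 23.85
position: [0.5273, -0.1738, 0.1345]
ee_rot: [0.911, -0.412, 0.0, -0.001]
ft_force: [-2.3, 6.6, 9.3]
grip_width: 0.151
grasp_force: 59.5
clockwise turn from start deg 40.16 torque [ 1.2   0.42 -0.1 ] F [-2.3  6.6  9.3] pos [ 0.5273 -0.1738  0.1345] w 0.151 gf 59.5 q7 -1.81
clock: 24.25
position: [0.5274, -0.1737, 0.1345]
ee_rot: [0.889, -0.457, 0.0, -0.001]
ft_force: [-1.4, 6.1, 8.2]
grip_width: 0.151
grasp_force: 59.4
clockwise turn from start deg 45.9 torque [ 1.15  0.29 -0.18] F [-1.4  6.1  8.2] pos [ 0.5274 -0.1737  0.1345] w 0.151 gf 59.4 q7 -1.89
clock: 24.55
position: [0.5274, -0.1737, 0.1345]
ee_rot: [0.88, -0.475, 0.0, -0.001]
ft_force: [-1.4, 6.3, 8.2]
grip_width: 0.154
grasp_force: 59.5
clockwise turn from start deg 48.19 torque [ 1.2   0.26 -0.22] F [-1.4  6.3  8.2] pos [ 0.5274 -0.1737  0.1345] w 0.154 gf 59.5 q7 -1.93
```

```bash
python3 -m jog '[{"grip":1,"slide":[0,0,0],"yaw":0.03},{"grip":1,"slide":[0,0,0],"yaw":0},{"grip":1,"slide":[0,0,0],"yaw":0}]' ; python3 k.py
python3 -c "
from h import *
b=manip.camera('scene');a=manip.camera('top')
cv2.imwrite('pics/v.png',np.hstack([cv2.resize(b[160:240,255:330],(450,480),interpolation=2),cv2.resize(a[150:220,255:305],(343,480),interpolation=2)]))
A=np.array([.5268,-.1755])
for t in(45,48,51):
  d=np.radians(-8.5-t);u=np.array([np.cos(d),np.sin(d)])*.066
  print(t,'eye',proj('scene',[*(A+u),.084]),'can',proj('scene',[*(A-u),.092]),proj('top',[*(A+u),.084]),proj('top',[*(A-u),.092]))"
```

```text
clock: 24.85
position: [0.5275, -0.1737, 0.1345]
ee_rot: [0.873, -0.488, 0.0, -0.001]
ft_force: [-1.7, 5.3, 8.4]
grip_width: 0.148
grasp_force: 59.4
clockwise turn from start deg 49.87 torque [1.2  0.25 0.17] F [-1.7  5.3  8.4] pos [ 0.5275 -0.1737  0.1345] w 0.148 gf 59.4 q7 -1.95
45 eye [313.43562009 191.55357177] can [272.87776806 192.8597765 ] [293.3417974  177.12089574] [266.09431286 197.53660762]
48 eye [313.61388775 192.30624467] can [272.76250367 192.09820063] [293.86109345 177.84957825] [265.57321901 196.80182865]
51 eye [313.73686409 193.06344818] can [272.70409728 191.33689805] [294.34166812 178.60433714] [265.09131309 196.04092953]
```

View pics/v.png

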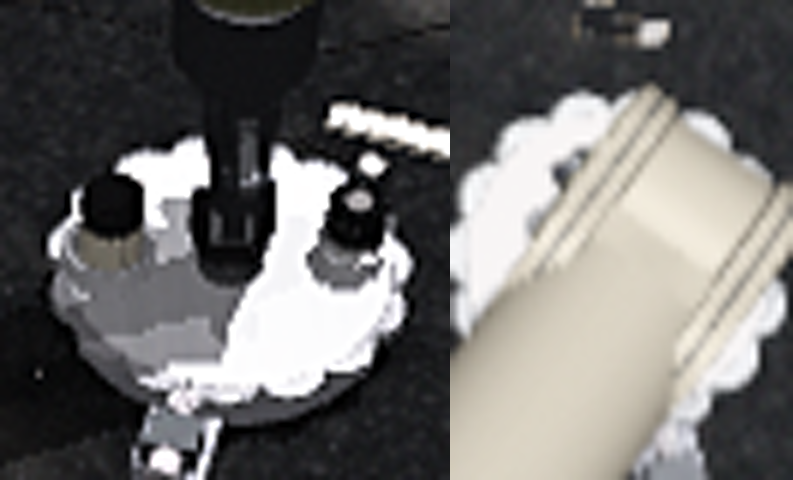

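```bash
python3 -m jog '[{"grip":1,"slide":[0,0,0],"yaw":-0.01},{"grip":1,"slide":[0,0,0],"yaw":0},{"grip":1,"slide":[0,0,0],"yaw":0},{"grip":1,"slide":[0,0,0],"yaw":0}]' ; python3 k.py
```

```text
clock: 25.35
position: [0.5275, -0.1737, 0.1344]
ee_rot: [0.875, -0.483, 0.0, -0.001]
ft_force: [-1.7, 6.3, 8.3]
grip_width: 0.154
grasp_force: 59.4
clockwise turn from start deg 49.3 torque [1.2  0.25 0.05] F [-1.7  6.3  8.3] pos [ 0.5275 -0.1737  0.1344] w 0.154 gf 59.4 q7 -1.95
```

```bash
python3 -c "
from workcell import manip
print(manip.hand_in())"
```

```text
the job is handed in; nothing more can be done
None
```

I put the eyepiece and the canister upright and fully down in their cups. I turned the knob back to the home stop, then clockwise to the third stop, with the gripper still holding it, and handed the job in at about 25 s; no verdict was shown.

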